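# Present the top amber filter slide to the code reader

## Task

Pick just the top amber filter slide off the pile on the dark mat, keeping your fingers off its label end, which is the end with the small corner notch. Hold it level, label side up, with the middle of the label end about 10 cm above the red target ring on the code reader's base and that end pointing straight at the reader's post. Finish while still holding it there, steady in the gripper, and leave the other slides and everything else where they are.

Things in the scene. Friction and masses are not known exactly. Their poses are not given: they have to be found in the camera images.
- slide_top: The uppermost amber acrylic filter slide, 100 (x) x 46 (y) x 10 mm (z), about 60 g, to be picked. Origin: centre of its underside; +x runs along its length to the notched label end, +z is its label side, which lies up from the start. Both ends have a 26 mm long white film on the upper face; only the label end has the 14 x 14 mm notch, cut in its +x, -y corner (the right corner when the label end points away from you). The pile may lie turned any way round.
- slide_top_label: The label end of the top slide, from x = 22 mm to x = 50 mm in the slide's frame, rigidly part of it; fingers must not press on it. Origin: on the underside, 36 mm from the slide's origin along its +x; same axes.
- label (a point): Middle of the label end on the top slide's upper face: 36 mm from the slide's origin along its +x, 10 mm above its underside.
- slide_mid: Amber acrylic filter slide like the top one (100 x 46 x 10 mm, same axes), directly beneath the top slide and lying the same way round to a few degrees and mm; stays.
- slide_low: Amber acrylic filter slide like the top one (100 x 46 x 10 mm, same axes), lowest of the three, on a dark rubber mat 4 mm thick that is fixed to the table; stays.
- reader: Fixed white code reader. Origin: on the table under the middle of its red target ring; +x runs level from the ring to the post, +z is up. Base plate 240 x 100 x 12 mm from x = -60 to 180 mm; a 22 mm thick post at x = 155 mm carries the head (about 75 x 60 x 45 mm, its dark lens looking down at the air above the ring) reaching x = 110 to 190 mm and 165 to 250 mm above the table. Nothing stands over the ring.
- target (a point): Centre of the 50 mm red target ring, on top of the reader's base plate, 12 mm above the table.
- dish: Clear round dish, 86 mm across, 15 mm high; bystander. Origin: centre of its underside.
- red_dish: Red round dish, 60 mm across, 14 mm high; bystander. Origin: centre of its underside.
- dropper: Small amber dropper bottle with blue cap, 36 mm across, 75 mm high; bystander. Origin: centre of its underside.
- jar: White jar, 56 mm across, 60 mm high; bystander. Origin: centre of its underside.
- timer: White timer lying flat, 45 x 75 x 18 mm; bystander. Origin: centre of its underside.
- tipbox: Blue tip box with pale lid, 87 x 122 x 52 mm; bystander. Origin: centre of its underside.

How it is judged (in metres and radians):
On the way:
1. the top slide is lifted clear of the pile in the fingers, alone (z of slide_top in the frame of slide_mid above 0.035 m and contact force between the fingers and slide_top above 1 N and contact force between slide_top and slide_mid below 0.1 N), for 0.2 s.
At the end, for the whole second after the job is handed in: Top slide held steady in the fingers, touching nothing else: label middle within 20 mm sideways of the ring centre, 70 to 130 mm above it; label up and level within 0.2 rad; label end towards the post within 0.26 rad; other slides and bystanders moved under 20 mm (horizontal distance between label and target below 0.02 m and z of label in the frame of reader between 0.082 and 0.142 m and angle between slide_top's own z axis and vertical below 0.2 rad and angle between the x axis of slide_top and the x axis of reader, either way round below 0.26 rad and x of slide_top in the frame of reader below -0.01 m and contact force between the fingers and slide_top above 1 N and contact force between slide_top and reader below 0.1 N and linear speed of slide_top below 0.02 m/s and angular speed of slide_top below 0.15 rad/s and distance of each of slide_mid, slide_low, dish, red_dish, dropper, jar, timer, tipbox from where it was at the start of the episode below 0.02 m); the arm keeps its last pose, push and grip.
It fails at once if the fingers press on the label end of the top slide (contact force between the fingers and slide_top_label above 1 N).
It fails at once if a lower slide is shifted by more than 20 mm (distance of any of slide_mid, slide_low from where it was at the start of the episode above 0.02 m).
It fails at once if a dish, bottle, jar, timer or tip box is shifted by more than 20 mm (distance of any of dish, red_dish, dropper, jar, timer, tipbox from where it was at the start of the episode above 0.02 m).
It also fails if it takes over 35 s, if anything falls off the work surface, if the arm or the gripper's body presses on something with over 40 N, if the wrist force passes 120 N, or if a joint passes its speed limit or range.

## Robot

A 6-joint arm with a two-finger parallel gripper is mounted at the origin on the work surface. World frame = base frame: x ahead of the robot, y to its left, z up, the work surface at z = 0. Lengths are in mm, angles in rad, forces in N, time in s.
With the tool pointing down it reaches from about 350 to 775 mm from the base axis. Payload 5.5 kg.
Tool frame: the origin (TCP) lies at the very end of the fingers, on their centre line; the grasp point (between the pads) lies 19 mm behind it; z points along the fingers, x is the direction in which the jaws open and shut, and the axes are right-handed (so a half turn about z gives the same grasp; the last joint's range is limited). The gripper opens to 85 mm and grips with 20 to 120 N. Pads are 22 mm wide; open, the fingers measure 114 mm over their backs; the gripper's body (76 mm by 85 mm) begins 54 mm behind the grasp point. The pads swing forward as they close: fully open they stand 13 mm farther back than shut.
Start: joints at [1.196, 0.313, 0.046, 1.304, 0, 1.431], TCP at [133.795, 559.259, 231.323] pointing down, gripper open.
Joint ranges: [-2.76, 2.76], [-0.86, 1.69], [-1.03, 1.26], [-2.2, 2.34], [-1.47, 1.5], [-3.14, 3.14]. Speed limits (rad/s): [2.57, 2.57, 3.14, 3.14, 3.14, 3.14].

## Interface

Orientations are given as a 3x3 rotation matrix whose columns are the frame's x, y, z axes.
In Python, from cell import bot gives the robot as it stands.
- The arm moves only by the shell command python3 -m handwheel 'ROWS'. ROWS is JSON, a list of rows, each a list of 7 numbers: the shift along the tool's x, y, z in units of 50 mm (1.0 is 50 mm), then the turn, a rotation vector about the tool's x, y, z in units of 8 degrees (1.0 is 8 degrees), then the gripper's target within -1 to 1 (shut at 1, half-way at 0, fully open at -1). A call has 1 to 12 rows; each row is the pose to reach, as a shift and turn from the pose commanded when the call began, along the tool's axes at that moment; what a row does not reach only later rows make up. A row lasts 1/10 s, in which the tool goes at most 50 mm and 8.59 degrees, less where a joint would pass 70% of its speed; a pose out of reach is approached as far as the arm can. A call with a gripper value outside its range is refused whole. The fingers move at their own pace and stop on an object; the grip force is fixed at half the most. Time passes only in rows, so rows that repeat a pose let the fingers close. It gives the time, the measured TCP pose, the force and the opening at its end, in the units of the state.
- bot.sense(): the state, without advancing time (a new reading comes with each control period).
- bot.read_camera(name): name is "scene" or "top" or "wrist"; returns a dict with "img" (480x640x3 uint8, red, green, blue), "depth" (480x640 float32, mm along the optical axis (not along the pixel's ray), 0 where there is no reading), "camera_matrix" (3x3 intrinsics, pixels), "eye" and "attitude" of the camera in the world; the wrist camera has in their place "T_tool_cam" (4x4, takes a point from camera to tool coordinates, whose origin is the TCP and whose axes are the tool frame's). Camera axes: x right, y up, looking along -z (the intrinsics and any distortion apply to the point x, -y, -z); pixel columns grow to the right and rows downward; lengths in mm; the calibration is good to about 2 mm. A picture is of the moment at which its call begins: read the wrist's pose just before it.
- bot.close_job(): hands the job in, once; it reports no verdict.
The state is a dict: "clock": time; "qpos": joint angles; "dq": joint speeds; "effort": joint torques, N m; "eef_pos": TCP position; "tcp_rot": TCP orientation; "contact_force": force on the tool from outside, world axes, zero at the start; "ft_torque": the same for the moment, N m; "width": opening from 0.0 (shut) to 1.0 (fully open).
Only numpy, scipy, OpenCV 4.12 (cv2) and the standard library are available. Lean on these libraries where they do the work, as an engineer would, in place of code of your own. Each camera call takes 0.05 s, during which the arm holds its last target. There are 200 camera calls.

## Working session

There is one attempt and no reset: what is moved stays moved. The work goes in short steps, Python scripts to look and compute and a shell command to move; the robot and the scene stay as the last step left them, time stands still between calls to the robot, and variables do not carry over. Pictures are saved under pics/ and viewed, about 8 in all and at most 12, crops included, and the job is handed in when it is done.

```bash
ls; mkdir -p pics; cat > h.py <<'E'
import numpy as np, cv2
from cell import bot
def save(c,n): cv2.imwrite(f'pics/{n}.png',c['img'][:,:,::-1])
def pose(c,s=None):
    if 'T_tool_cam' in c:
        T=np.array(c['T_tool_cam']);R=np.array(s['tcp_rot']);p=np.array(s['eef_pos'])
        return R@T[:3,:3],R@T[:3,3]+p
    return np.array(c['attitude']),np.array(c['eye'])
def cast(c,uv,z,s=None):
    R,e=pose(c,s);K=np.array(c['camera_matrix'])
    uv=np.atleast_2d(np.array(uv,float))
    d=np.c_[(uv[:,0]-K[0,2])/K[0,0],-(uv[:,1]-K[1,2])/K[1,1],-np.ones(len(uv))]@R.T
    return e+d*((z-e[2])/d[:,2])[:,None]
def cloud(c,s=None):
    R,e=pose(c,s);K=np.array(c['camera_matrix']);v,u=np.mgrid[:480,:640];d=c['depth']
    return np.stack([(u-K[0,2])/K[0,0]*d,-(v-K[1,2])/K[1,1]*d,-d],-1)@R.T+e
E
python3 - <<'E'
from h import *
s=bot.sense();print({k:np.round(v,3).tolist() for k,v in s.items()})
for n in ['top','scene','wrist']:
    c=bot.read_camera(n);save(c,n+'0')
    print(n,[k for k in c if k not in('img','depth')],np.round(c['camera_matrix'],1).tolist(), {k:c[k] for k in c if k not in('img','depth','camera_matrix')})
    np.savez(n+'0.npz',**{k:v for k,v in c.items() if v is not None})
E
```

```text
pics
{'clock': 0.0, 'qpos': [1.196, 0.314, 0.045, 1.304, -0.0, 1.431], 'dq': [0.002, 0.0, -0.0, 0.0, 0.002, -0.0], 'effort': [0.002, -48.062, 29.853, 0.019, -0.0, -0.0], 'eef_pos': [133.602, 558.745, 230.383], 'tcp_rot': [[0.233, 0.973, -0.001], [0.973, -0.233, -0.002], [-0.002, -0.0, -1.0]], 'contact_force': [0.441, 0.592, 0.772], 'ft_torque': [0.031, -0.044, -0.03], 'width': 1.0}
top ['camera_matrix', 'eye', 'attitude'] [[543.7, 0.0, 326.6], [0.0, 543.7, 245.4], [0.0, 0.0, 1.0]] {'eye': array([ 324.61376932,    9.61952197, 1646.7948565 ]), 'attitude': array([[-0.01563426,  0.99327512, -0.11471748],
       [-0.99985672, -0.01478614,  0.00824033],
       [ 0.00648869,  0.11482987,  0.99336398]])}
scene ['camera_matrix', 'eye', 'attitude'] [[480.3, 0.0, 316.9], [0.0, 480.3, 238.9], [0.0, 0.0, 1.0]] {'eye': array([1200.08152429,  380.37679426,  997.14256006]), 'attitude': array([[-0.4636117 , -0.67426585,  0.57483019],
       [ 0.88602979, -0.35567318,  0.29740174],
       [ 0.00392384,  0.6471956 ,  0.76231388]])}
wrist ['camera_matrix', 'T_tool_cam'] [[337.0, 0.0, 322.8], [0.0, 337.0, 237.8], [0.0, 0.0, 1.0]] {'T_tool_cam': array([[ 9.99998921e-01,  7.27427563e-04,  1.27623107e-03,
         8.11665510e-01],
       [ 1.04171842e-03, -9.63710249e-01, -2.66948442e-01,
        -6.66429159e+01],
       [ 1.03573131e-03,  2.66949483e-01, -9.63709967e-01,
        -1.41933072e+02],
       [ 0.00000000e+00,  0.00000000e+00,  0.00000000e+00,
         1.00000000e+00]])}
```

View pics/top0.png

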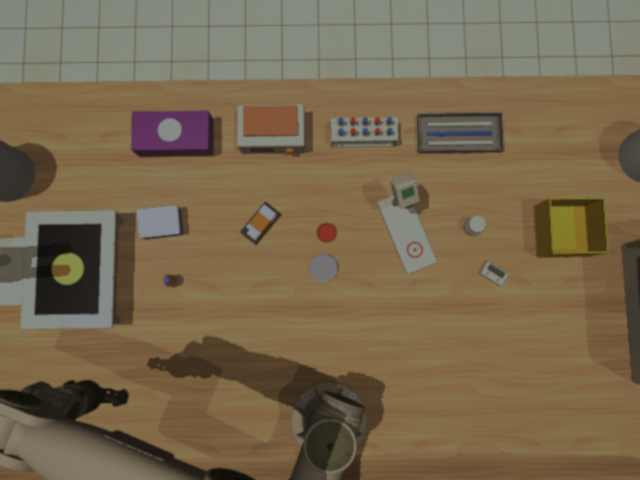

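View pics/scene0.png

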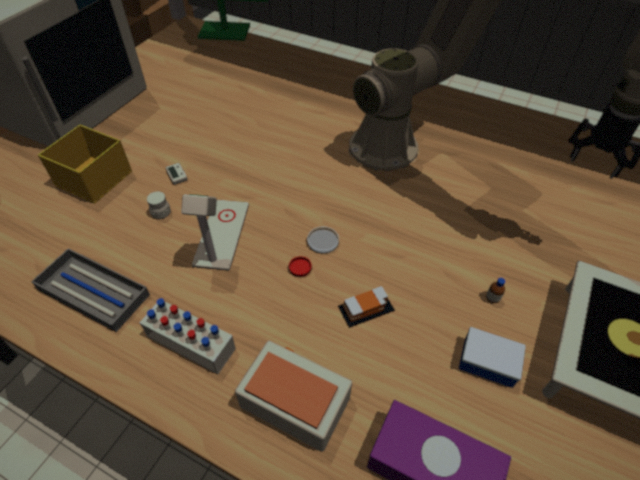

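Top view: pile near (261,222) with its long axis tilted, red ring near (415,250), post/head near (405,190). In the scene view the pile is near (367,303) and the ring near (227,215). Next I'll measure both and look at a crop for the notch.

```bash
python3 - <<'E'
from h import *
t=dict(np.load('top0.npz'));s=dict(np.load('scene0.npz'))
a=cv2.resize(t['img'][195:250,235:290],(400,400),interpolation=cv2.INTER_CUBIC)
b=cv2.resize(s['img'][275:335,335:395],(400,400),interpolation=cv2.INTER_CUBIC)
cv2.imwrite('pics/crop1.png',np.hstack([a,b])[:,:,::-1])
def comps(c,box,lo,hi):
    u0,v0,u1,v1=box; m=np.zeros((480,640),np.uint8)
    hsv=cv2.cvtColor(c['img'],cv2.COLOR_RGB2HSV)
    m[v0:v1,u0:u1]=cv2.inRange(hsv,lo,hi)[v0:v1,u0:u1]
    n,l,st,ce=cv2.connectedComponentsWithStats(m)
    return m,[(st[i,4],ce[i]) for i in range(1,n) if st[i,4]>25],l
for nm,c,pb,rb in(('top',t,(235,195,290,250),(395,235,435,268)),('scene',s,(335,280,395,328),(212,203,242,226))):
    m,cs,_=comps(c,pb,(3,170,90),(22,255,255)); 
    for A,ce in cs: print(nm,'amber',A,ce,cast(c,ce,34)[0].round(1))
    m,cs,_=comps(c,pb,(0,0,130),(179,70,255))
    for A,ce in cs: print(nm,'white',A,ce,cast(c,ce,34)[0].round(1))
    h=cv2.cvtColor(c['img'],cv2.COLOR_RGB2HSV);u0,v0,u1,v1=rb
    m=((h[:,:,1]>60)&((h[:,:,0]<8)|(h[:,:,0]>170)));q=np.argwhere(m[v0:v1,u0:u1])[:,::-1]+[u0,v0]
    (cx,cy),ax,an=cv2.fitEllipse(q.astype(np.float32)); 
    print(nm,'ring',len(q),q.mean(0),cast(c,q.mean(0),12)[0].round(1),'minmaxcentre',cast(c,(q.min(0)+q.max(0))/2,12)[0].round(1))
P=cloud(t); print('pile z',P[222,261],'base z',P[225,402],P[250,415])
# base plate from top: white low-sat region
hsv=cv2.cvtColor(t['img'],cv2.COLOR_RGB2HSV);m=np.zeros((480,640),np.uint8);m[190:280,375:440]=((hsv[:,:,1]<75)&(hsv[:,:,2]>110)&(abs(P[:,:,2]-12)<15))[190:280,375:440]
k=max(cv2.findContours(m,0,2)[0],key=cv2.contourArea);r=cv2.minAreaRect(k);bp=cast(t,cv2.boxPoints(r),12);print('base',bp.round(1)[:,:2].tolist(),[np.linalg.norm(bp[i]-bp[i-1]).round(1) for i in range(4)])
E
```

```text
top amber 181 [259.64640884 221.86740331] [584.7 196.   34. ]
top white 116 [266.54310345 212.37068966] [613.3 175.2  34. ]
top white 96 [252.6875  231.15625] [556.9 216.8  34. ]
top ring 98 [414.29591837 249.30612245] [ 497.4 -269.1   12. ] minmaxcentre [ 496.8 -269.7   12. ]
scene amber 287 [367.5261324  300.57142857] [588.  199.8  34. ]
scene white 151 [379.77483444 293.48344371] [555.8 217.8  34. ]
scene white 175 [353.21142857 304.70285714] [614.3 174.6  34. ]
scene ring 80 [226.4    215.1375] [ 498.3 -269.2   12. ] minmaxcentre [ 497.7 -269.2   12. ]
pile z [584.60816824 192.15509033  31.94240395] base z [ 572.40543191 -234.31379556   11.46065951] [ 495.00092042 -270.77372951   14.49853436]
base [[645.6, -157.0], [684.6, -252.9], [458.8, -338.1], [421.1, -243.4]] [np.float64(240.6), np.float64(103.6), np.float64(241.3), np.float64(102.0)]
```

View pics/crop1.png

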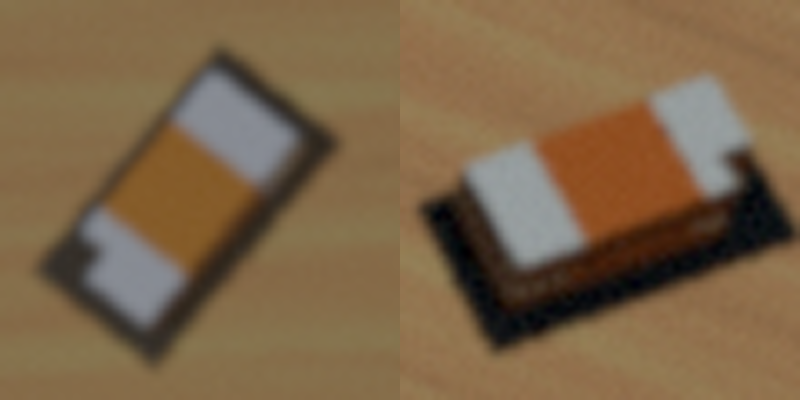

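The crop shows the notch on the lower-left end of the pile (crop px 90,250 in the top view, 740,160 in the scene view). So the label end points to world (-x,+y), heading about 144°, with the centre near (585,196). The two views agree to 1–2 mm, and the base size checks out at 240×102. Reader heading is 20.8°, ring at (497.5,-269.3). I'll grip at slide x = -8 mm.

```bash
cat >> h.py <<'E'
from scipy.spatial.transform import Rotation as Ro
def row(x,y,z,hd):
    s=bot.sense();R=np.array(s['tcp_rot']);p=np.array(s['eef_pos']);a=np.deg2rad(hd)
    G=np.array([[np.cos(a),np.sin(a),0],[np.sin(a),-np.cos(a),0],[0,0,-1]])
    print('row',np.round(np.r_[R.T@(np.array([x,y,z])-p)/50,np.rad2deg(Ro.from_matrix(R.T@G).as_rotvec())/8],3).tolist(),'at',p.round(1),'hd',np.rad2deg(np.arctan2(R[1,0],R[0,0])).round(1),'w',s['width'],'F',np.round(s['contact_force'],1),'t',s['clock'])
E
python3 -c "
from h import *
row(591.5,191.3,200,53.8)"
```

```text
row [-5.018, 10.616, 0.617, 0.001, 0.01, 2.843] at [133.7 558.8 230.6] hd 76.5 w 0.9959506913713342 F [-0.3 -1.   0.4] t 0.15
```

```bash
python3 -m handwheel '[[-5.02,10.62,0.6,0,0,2.84,-0.46],[-5.02,10.62,0.6,0,0,2.84,-0.46],[-5.02,10.62,0.6,0,0,2.84,-0.46],[-5.02,10.62,0.6,0,0,2.84,-0.46],[-5.02,10.62,0.6,0,0,2.84,-0.46],[-5.02,10.62,0.6,0,0,2.84,-0.46],[-5.02,10.62,0.6,0,0,2.84,-0.46],[-5.02,10.62,0.6,0,0,2.84,-0.46],[-5.02,10.62,0.6,0,0,2.84,-0.46],[-5.02,10.62,0.6,0,0,2.84,-0.46],[-5.02,10.62,0.6,0,0,2.84,-0.46],[-5.02,10.62,0.6,0,0,2.84,-0.46]]'
python3 -c "
from h import *
row(591.5,191.3,110,53.8)"
```

```text
clock: 1.35
eef_pos: [593.7, 189.2, 200.6]
tcp_rot: [[0.592, 0.806, -0.0], [0.806, -0.592, -0.0], [-0.0, -0.0, -1.0]]
contact_force: [1.0, 0.7, 0.0]
width: 0.731
row [0.007, -0.06, 1.812, -0.0, 0.002, -0.01] at [593.7 189.2 200.6] hd 53.7 w 0.7310481720819014 F [1.  0.7 0. ] t 1.35
```

```bash
python3 -m handwheel '[[0,-0.06,0.9,0,0,0,-0.46],[0,-0.06,1.8,0,0,0,-0.46],[0,-0.06,1.8,0,0,0,-0.46],[0,-0.06,1.8,0,0,0,-0.46]]'
python3 - <<'E'
from h import *
row(591.5,191.3,110,53.8)
s=bot.sense();c=bot.read_camera('wrist');save(c,'w1');np.savez('w1.npz',pos=s['eef_pos'],rot=s['tcp_rot'],**c)
P=cloud(c,s);L=(P-np.array(s['eef_pos']))@np.array(s['tcp_rot'])
for n,m in(('neg',(L[...,0]<-15)&(L[...,0]>-60)),('pos',(L[...,0]>15)&(L[...,0]<60))):
    m=m&(L[...,2]>-60)&(L[...,2]<25)&(abs(L[...,1])<25)&(c['depth']>0)
    q=L[m];print(n,len(q),'z pct',np.percentile(q[:,2],[50,95,99,100]).round(1),'x',np.percentile(q[q[:,2]>np.percentile(q[:,2],80)][:,0],[0,50,100]).round(1),'y',np.percentile(q[:,1],[1,50,99]).round(1))
E
```

```text
clock: 1.75
eef_pos: [588.5, 193.2, 110.9]
tcp_rot: [[0.59, 0.807, -0.003], [0.807, -0.59, -0.0], [-0.002, -0.002, -1.0]]
contact_force: [-0.4, -0.2, 0.9]
width: 0.732
row [0.005, 0.072, 0.019, -0.014, 0.015, 0.004] at [588.5 193.2 110.9] hd 53.8 w 0.7321300185993218 F [-0.4 -0.2  0.9] t 1.75
neg 6493 z pct [-52.2 -14.2  -8.1  -4.5] x [-44.2 -30.5 -29.9] y [-13.3  -6.8  11. ]
pos 6520 z pct [-52.2 -14.3  -8.1  -3.6] x [31.5 32.2 45.8] y [-13.1  -6.6  11. ]
```

View pics/w1.png

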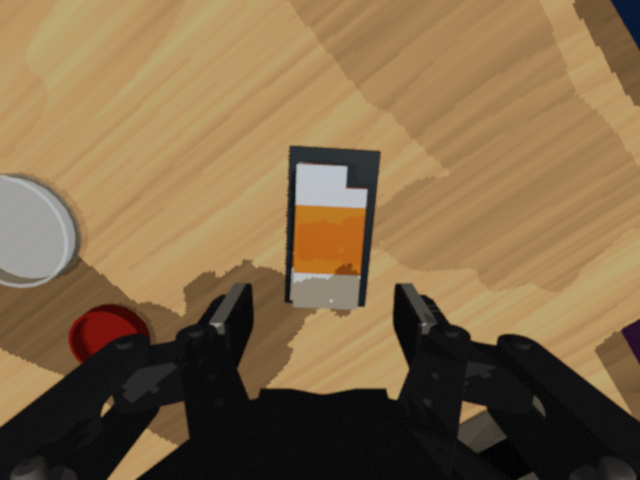

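The wrist view shows the notch at (357,175), the label end up at rows 163–207, amber at rows 205–275, and the fingertips at (250,290) and (395,290) straddling the slide. At this opening the tips sit about 4 mm behind the TCP. Next I'll refine the slide's pose.

```bash
python3 - <<'E'
from h import *
c=dict(np.load('w1.npz'));s=dict(eef_pos=c['pos'],tcp_rot=c['rot']);del c['pos'],c['rot']
hsv=cv2.cvtColor(c['img'],cv2.COLOR_RGB2HSV);P=cloud(c,s);print('z of top at amber',np.median(P[215:260,305:350,2]))
m=np.zeros((480,640),np.uint8);m[155:315,285:372]=((((hsv[...,1]<60)&(hsv[...,2]>110))|((hsv[...,1]>150)&(hsv[...,0]<18))))[155:315,285:372]
m[:]=m*(P[...,2]>22)
m=cv2.morphologyEx(m,cv2.MORPH_OPEN,np.ones((3,3)))
k=max(cv2.findContours(m,0,1)[0],key=cv2.contourArea)[:,0]
X=cast(c,k,34,s)[:,:2].astype(np.float32)
r=cv2.minAreaRect(X);b=cv2.boxPoints(r);print('rect',r,b.tolist())
a=np.zeros_like(m);a[200:280,285:372]=((hsv[...,1]>150)&(hsv[...,0]<18))[200:280,285:372]
q=np.argwhere(a)[:,::-1];print('amber c',cast(c,q,34,s).mean(0),cv2.minAreaRect(cast(c,q,34,s)[:,:2].astype(np.float32)))
E=np.array
# local position of slide below the hand
ctr=np.array(r[0]);print('local',((np.r_[ctr,34]-s['eef_pos'])@s['tcp_rot']).round(1))
e=[b[1]-b[0],b[2]-b[1]];l=max(e,key=np.linalg.norm);hd=np.rad2deg(np.arctan2(l[1],l[0]))%180;print('hd',hd)
h=np.array([np.cos(np.deg2rad(hd)),np.sin(np.deg2rad(hd))]);g=ctr-8*h;print('grasp',g)
row(g[0],g[1],60,hd-90)
E
```

```text
z of top at amber 33.28060306799961
rect ((586.4244384765625, 198.92738342285156), (47.71018600463867, 99.89962768554688), 50.95618438720703) [[532.603515625, 211.8640899658203], [610.1920166015625, 148.9358673095703], [640.245361328125, 185.9906768798828], [562.6568603515625, 248.9188995361328]]
amber c [586.94588321 199.59681908  34.        ] ((587.3220825195312, 199.0123748779297), (47.89833450317383, 46.4056396484375), 51.044776916503906)
local [ 3.5 -4.8 76.9]
hd 140.95618
grasp [592.63775301 193.88806581]
row [0.032, 0.039, 1.058, 0.006, -0.008, 0.362] at [590.1 193.7 112.9] hd 53.9 w 0.7307603669753341 F [ 0.7 -0.3  0.5] t 1.8
```

```bash
python3 -m handwheel '[[0.05,0.053,0.4,0,0,0.35,-0.46],[0.05,0.053,0.8,0,0,0.35,-0.46],[0.05,0.053,1.2,0,0,0.35,-0.46],[0.05,0.053,1.5,0,0,0.35,-0.46],[0.05,0.053,1.65,0,0,0.35,-0.46],[0.05,0.053,1.735,0,0,0.35,-0.46],[0.05,0.053,1.735,0,0,0.35,-0.46],[0.05,0.053,1.735,0,0,0.35,-0.46]]'
python3 - <<'E'
from h import *
row(592.7,193.5,24.5,51)
s=bot.sense();c=bot.read_camera('wrist');save(c,'w2')
P=cloud(c,s);L=(P-np.array(s['eef_pos']))@np.array(s['tcp_rot'])
hsv=cv2.cvtColor(c['img'],cv2.COLOR_RGB2HSV)
m=(abs(L[...,0])<25)&(abs(L[...,1])<70)&(L[...,2]>-25)&(L[...,2]<-2)&(c['depth']>0)
print('slide top local z',np.median(L[m][:,2]),'x',np.percentile(L[m][:,0],[1,99]),'y',np.percentile(L[m][:,1],[1,99]))
for sg in(-1,1):
    q=L[(sg*L[...,0]>26)&(sg*L[...,0]<60)&(L[...,2]>-60)&(abs(L[...,1])<20)&(L[...,2]<0)&(hsv[...,2]<90)];print(sg,'tip z',np.percentile(q[:,2],[95,99]).round(1))
E
```

```text
clock: 2.6
eef_pos: [594.0, 194.1, 26.0]
tcp_rot: [[0.629, 0.778, 0.002], [0.778, -0.629, 0.0], [0.002, 0.001, -1.0]]
contact_force: [0.6, 0.3, 0.4]
width: 0.733
row [-0.027, -0.012, 0.029, 0.01, -0.012, 0.004] at [594.  194.1  26. ] hd 51.0 w 0.7328888819619864 F [0.6 0.3 0.4] t 2.6
slide top local z -7.5440767847948855 x [-22.47378413  22.54506813] y [-57.77032576  40.47611208]
-1 tip z [-14.6  -8.3]
1 tip z [-15.   -8.5]
```

View pics/w2.png

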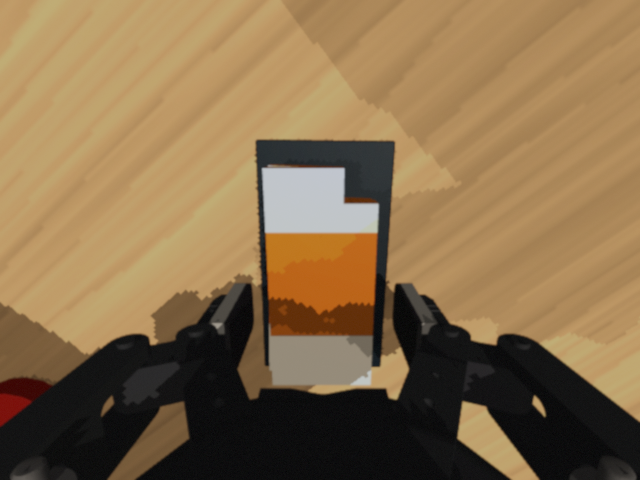

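The slide is centred between the jaws (local x ±22.5, y −57.8 to 40.5, so grip at slide x ≈ −8.6 mm). Its top is 7.5 mm behind the TCP. I'll go 1 mm lower and close.

```bash
python3 -m handwheel '[[0,0,0.02,0,0,0,-0.46],[0,0,0.02,0,0,0,-0.3],[0,0,0.02,0,0,0,-0.2],[0,0,0.02,0,0,0,0.2],[0,0,0.02,0,0,0,0.6],[0,0,0.02,0,0,0,0.6],[0,0,0.02,0,0,0,0.6],[0,0,0.02,0,0,0,0.6],[0,0,0.02,0,0,0,0.6]]'
```

```text
clock: 3.55
eef_pos: [593.4, 193.9, 24.1]
tcp_rot: [[0.629, 0.777, 0.001], [0.777, -0.629, 0.0], [0.001, 0.001, -1.0]]
contact_force: [-1.0, -0.3, 6.1]
width: 0.517
```

```bash
python3 -m handwheel '[[0,0,-0.1,0,0,0,0.6],[0,0,-0.25,0,0,0,0.6],[0,0,-0.5,0,0,0,0.6],[0,0,-0.9,0,0,0,0.6],[0,0,-1.3,0,0,0,0.6],[0,0,-1.6,0,0,0,0.6],[0,0,-1.6,0,0,0,0.6],[0,0,-1.6,0,0,0,0.6],[0,0,-1.6,0,0,0,0.6]]'
python3 - <<'E'
from h import *
s=bot.sense();c=bot.read_camera('wrist')
P=cloud(c,s);L=(P-np.array(s['eef_pos']))@np.array(s['tcp_rot'])
m=(abs(L[...,0])<20)&(L[...,1]<35)&(L[...,1]>-70)&(L[...,2]>-25)&(L[...,2]<8)&(c['depth']>0)
q=L[m];print(len(q),np.linalg.lstsq(np.c_[q[:,:2],np.ones(len(q))],q[:,2],rcond=None)[0],np.percentile(q,[1,50,99],axis=0))
i=c['img'];z=bot.read_camera('scene')['img'][230:350,290:450]
cv2.imwrite('pics/l1.png',np.hstack([cv2.resize(i,(400,300)),cv2.resize(z,(400,300))])[:,:,::-1])
# reader: rotate to place target
h=np.deg2rad(20.8);H=np.array([np.cos(h),np.sin(h)]);g=np.array([497.5,-269.3])-(36+8.6)*H;print(g)
row(g[0],g[1],104,-69.2)
E
```

```text
clock: 4.45
eef_pos: [592.4, 193.7, 102.7]
tcp_rot: [[0.629, 0.777, -0.001], [0.777, -0.629, -0.0], [-0.001, -0.001, -1.0]]
contact_force: [-0.2, 0.4, -0.8]
width: 0.514
18840 [ 5.57540727e-03 -2.18386482e-03 -9.34392079e+00] [[-19.63108946 -57.53100306 -10.78758005]
 [ -0.87198147 -15.75095797  -9.367834  ]
 [ 19.56387518  33.85328225  -7.4871875 ]]
[ 455.80677483 -285.13777052]
row [-9.161, 3.902, -0.024, 0.005, 0.017, 15.028] at [592.2 193.7 102.4] hd 51.0 w 0.5181296202045257 F [-0.4 -0.3 -0.7] t 4.55
```

View pics/l1.png

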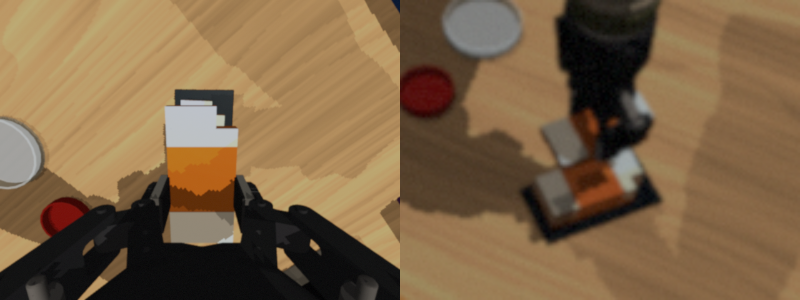

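Only the top slide lifted. It is level (slopes <0.006), its label is clear, and the lower two are still on the mat in the scene crop. Its top is 9.3 mm above the TCP. Now to carry it over.

```bash
python3 -m handwheel '[[-0.23,0.1,0,0,0,0.38,0.6],[-0.69,0.29,0,0,0,1.13,0.6],[-1.37,0.59,0,0,0,2.25,0.6],[-2.06,0.88,0,0,0,3.2,0.6],[-2.75,1.17,0,0,0,4.2,0.6],[-3.44,1.46,0,0,0,5.2,0.6],[-4.12,1.76,0,0,0,6.2,0.6],[-4.81,2.05,0,0,0,7.2,0.6],[-5.5,2.34,0,0,0,8.2,0.6],[-6.18,2.63,0,0,0,9.2,0.6],[-6.6,2.81,0,0,0,10,0.6],[-6.87,2.93,0,0,0,10.7,0.6]]'
python3 -c "
from h import *
row(455.8,-285.1,102.7,-69.2)"
```

```text
clock: 5.75
eef_pos: [489.8, -167.0, 102.9]
tcp_rot: [[0.82, -0.573, -0.001], [-0.573, -0.82, 0.0], [-0.001, 0.0, -1.0]]
contact_force: [-0.2, 0.9, -0.6]
width: 0.515
row [0.795, 2.325, 0.003, 0.005, 0.007, 4.281] at [ 489.8 -167.   102.9] hd -35.0 w 0.5149909117987305 F [-0.2  0.9 -0.6] t 5.75
```

```bash
python3 -m handwheel '[[0.12,0.35,0,0,0,0.7,0.6],[0.28,0.82,0,0,0,1.5,0.6],[0.44,1.3,0,0,0,2.4,0.6],[0.6,1.75,0,0,0,3.2,0.6],[0.72,2.1,0,0,0,3.9,0.6],[0.78,2.28,0,0,0,4.2,0.6],[0.795,2.325,0,0,0,4.28,0.6],[0.795,2.325,0,0,0,4.28,0.6],[0.795,2.325,0,0,0,4.28,0.6],[0.795,2.325,0,0,0,4.28,0.6]]'
python3 - <<'E'
from h import *
row(455.8,-285.1,102.7,-69.2)
s=bot.sense();c=bot.read_camera('wrist');t=bot.read_camera('top');sc=bot.read_camera('scene')
cv2.imwrite('pics/f1.png',np.hstack([cv2.resize(c['img'],(400,300)),cv2.resize(sc['img'][150:285,150:330],(400,300))])[:,:,::-1])
P=cloud(c,s);p=np.array(s['eef_pos']);R=np.array(s['tcp_rot']);L=(P-p)@R
hsv=cv2.cvtColor(c['img'],cv2.COLOR_RGB2HSV)
m=((abs(L[...,2]+9.3)<5)&(abs(L[...,0])<35)&(L[...,1]<-15)&(L[...,1]>-75)&(c['depth']>0)&(hsv[...,1]<75)&(hsv[...,2]>90)).astype(np.uint8)
k=max(cv2.findContours(cv2.morphologyEx(m,2,np.ones((3,3))),0,1)[0],key=cv2.contourArea)[:,0]
r=cv2.minAreaRect(L[k[:,1],k[:,0],:2].astype(np.float32));print('label film local',r,'z',np.median(L[m>0][:,2]))
hd0=np.rad2deg(np.arctan2(-R[1,1],-R[0,1]));print('slide hd ~',hd0)
for nm,cc,ss in(('wrist',c,s),('top',t,None),('scene',sc,None)):
    h=cv2.cvtColor(cc['img'],cv2.COLOR_RGB2HSV);Q=cloud(cc,ss)
    mm=(h[...,1]>60)&((h[...,0]<8)|(h[...,0]>170))&(abs(Q[...,2]-12)<10)&(np.hypot(Q[...,0]-497.5,Q[...,1]+269.3)<40)
    q=np.argwhere(mm)[:,::-1]
    if len(q): X=cast(cc,q,12,ss);print(nm,'ring px',len(q),'mean',X.mean(0).round(1),'min',X.min(0).round(1),'max',X.max(0).round(1))
E
```

```text
clock: 6.75
eef_pos: [457.8, -282.7, 103.5]
tcp_rot: [[0.363, -0.932, -0.0], [-0.932, -0.363, 0.0], [-0.0, -0.0, -1.0]]
contact_force: [0.2, -0.1, -0.4]
width: 0.517
row [0.03, 0.055, 0.016, -0.0, 0.003, 0.062] at [ 457.8 -282.7  103.5] hd -68.7 w 0.5166616988786904 F [ 0.2 -0.1 -0.4] t 6.75
label film local ((-0.18999862670898438, -46.45240783691406), (46.19682312011719, 26.44540023803711), 0.031249791383743286) z -9.59400035648067
slide hd ~ 21.292068750261038
wrist ring px 995 mean [ 512.6 -269.7   12. ] min [ 493.2 -292.7   12. ] max [ 524.3 -242.8   12. ]
top ring px 39 mean [ 493.6 -254.8   12. ] min [ 474.  -270.5   12. ] max [ 519.8 -246.8   12. ]
scene ring px 115 mean [ 497.8 -268.8   12. ] min [ 472.4 -294.8   12. ] max [ 522.5 -243.8   12. ]
```

View pics/f1.png

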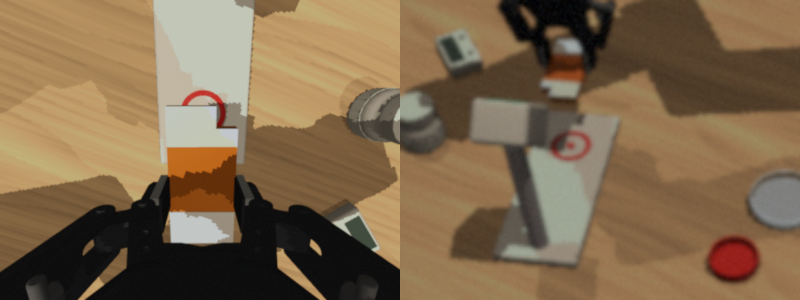

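The label end lies over the ring and points at the post. From the wrist view the label point is (500,-266) and the ring is (499,-268), about 2 mm apart and within the 20 mm allowed. Last, I'll check steadiness and the pile, then hand in.

```bash
python3 -m handwheel '[[0,0,0,0,0,0,0.6],[0,0,0,0,0,0,0.6],[0,0,0,0,0,0,0.6],[0,0,0,0,0,0,0.6],[0,0,0,0,0,0,0.6]]'
python3 - <<'E'
from h import *
row(455.8,-285.1,102.7,-69.2)
t=bot.read_camera('top');o=dict(np.load('top0.npz'))
h=cv2.cvtColor(t['img'],cv2.COLOR_RGB2HSV)
def amb(c,z):
    h=cv2.cvtColor(c['img'],cv2.COLOR_RGB2HSV);m=np.zeros((480,640),bool);m[195:250,235:290]=(cv2.inRange(h,(3,170,90),(22,255,255))>0)[195:250,235:290]
    return cast(c,np.argwhere(m)[:,::-1].mean(0),z)[0].round(1)
print('mid amber',amb(t,24),'before top',amb(o,34))
def red(c):
    h=cv2.cvtColor(c['img'],cv2.COLOR_RGB2HSV);q=np.argwhere((cv2.inRange(h,(0,150,60),(179,255,255))>0)&((h[...,0]<5)|(h[...,0]>172)))[:,::-1];q=q[(abs(q[:,0]-327)<15)&(abs(q[:,1]-233)<15)];return q.mean(0)
print('red dish px',red(t),red(o)); print('max|dq|',abs(np.array(bot.sense()['dq'])).max())
E
```

```text
clock: 7.4
eef_pos: [457.6, -283.6, 103.5]
tcp_rot: [[0.361, -0.932, 0.0], [-0.932, -0.361, 0.0], [-0.0, -0.0, -1.0]]
contact_force: [-0.6, 0.4, 0.2]
width: 0.514
row [0.014, 0.045, 0.016, -0.0, 0.001, 0.048] at [ 457.6 -283.6  103.5] hd -68.8 w 0.5139162298337151 F [-0.6  0.4  0.2] t 7.4
mid amber [584.1 195.5  24. ] before top [584.7 196.   34. ]
red dish px [326.44339623 232.31603774] [326.54807692 232.31730769]
max|dq| 0.0018878665166729577
```

```bash
python3 -c "
from cell import bot
print(bot.close_job())"
```

```text
the job is handed in; nothing more can be done
None
```

I picked the top slide alone and handed the job in after about 7.5 s of robot time, with the slide held over the red ring. I gripped it across its width, about 8.6 mm behind its middle, so the fingers stayed clear of the label end.

What the last checks showed:
- **Position:** the label middle was about 2 mm sideways from the ring centre in the wrist camera view. By the measured arm pose and the earlier ring fix it was about 3 mm off, which is within camera calibration and pose noise. It was about 101 mm above the ring.
- **Level:** slopes across the upper face were under 0.006, measured just after the lift. The tool axis was still vertical at the end.
- **Direction:** the label end pointed along about 21.2°, against 20.8° for the reader's axis.
- **Steadiness:** joint speeds were about 0.002 rad/s, the gripper opening was unchanged since the grasp, and outside force was under 1 N.
- **Other objects:** the middle slide was within about 1 mm of where the top slide had lain. The red dish had not moved. I did not measure the lowest slide or the other bystanders separately, but the arm never came near those bystanders.

Two first readings disagreed. The first top-view heading for the slide was 143.8° against 141° from the wrist. The notch biases the top-view reading, and correcting for it gave 141.5°, so I used 141°. The top camera's last look at the ring was also off (493.6, -254.8) because the slide hid part of it, so I ignored it; the scene view agreed with the earlier position.

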